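# Stack mounting plates on the inclined rack and close the side jaw

## Robot

A 6-joint arm with a two-finger parallel gripper is mounted at the origin on the work surface. World frame = base frame: x ahead of the robot, y to its left, z up, the work surface at z = 0. Lengths are in m, angles in degrees, forces in N, time in s.
With the tool pointing down it reaches from about 0.375 to 0.9 m from the base axis. Payload 3.1 kg.
Tool frame: the origin (TCP) lies midway between the tips of the shut fingers; the grasp point (between the pads) lies 19 mm behind it; z points along the fingers, y is the line along which they close (so a half turn about z gives the same grasp; the last joint's range is limited). The gripper opens to 87 mm and grips with 3 to 60 N. Pads are 19 mm wide; open, the fingers measure 117 mm over their backs; the gripper's body (75 mm by 190 mm) begins 51 mm behind the grasp point.
Start: joints at [56.35, 30.224, 82.088, -0, 67.689, -10.227], TCP at [0.248, 0.573, 0.223] pointing down, gripper open.
Joint ranges: [-176.69, 176.69], [-43.24, 126.21], [12.49, 139.97], [-82, 262], [0, 151.66], [-163.58, 163.58]. Speed limits (degrees/s): [159.86, 159.86, 180, 180, 180, 180].

## Interface

Orientations are given as a 3x3 rotation matrix whose columns are the frame's x, y, z axes.
In Python, from rig import bot gives the robot as it stands.
- The arm moves only by the shell command python3 steer.py 'ROWS'. ROWS is rows parted by semicolons, their numbers by spaces, 1 to 20 of them, each of 7 numbers: dx, dy, dz in m, then a rotation vector rx, ry, rz in degrees, then the opening from 0.0 (shut) to 1.0 (fully open); each row is the pose to reach, as a shift and turn from the pose commanded when the command began, along the tool's axes at that moment; what a row does not reach only later rows make up. A row lasts 1/10 s, in which the tool goes at most 0.05 m and 8.59 degrees, less where a joint would pass 70% of its speed; a pose out of reach is approached as far as the arm can. The fingers move at their own pace and stop on an object; the grip force is fixed at half the most. Time passes only in rows, so rows that do not move let the fingers close. It prints the time, the measured TCP pose, the force, the opening and the grip force at its end.
- bot.read_state(): the state, without advancing time (a new reading comes with each control period).
- bot.capture(name): name is "side" or "top" or "wrist"; returns a dict with "color" (420x560x3 uint8, red, green, blue), "K" (3x3 intrinsics, pixels), "D" ([k1, k2, p1, p2, k3] as OpenCV has them; the pictures are not rectified), "view" (4x4, takes a point from world to camera coordinates); the wrist camera has in their place "mount" (4x4, takes a point from camera to tool coordinates, whose origin is the TCP and whose axes are the flange's). Camera axes: x right, y up, looking along -z (the intrinsics and any distortion apply to the point x, -y, -z); pixel columns grow to the right and rows downward; lengths in m; the calibration is good to about 2 mm. A picture is of the moment at which its call begins: read the wrist's pose just before it. There is no depth.
- bot.hand_in(): hands the job in; it is judged then, once.
The state is a dict: "time_s": time; "joint_positions": joint angles; "qvel": joint speeds; "tau": joint torques, N m; "position": TCP position; "tcp_rot": TCP orientation; "force": force on the tool from outside, world axes, zero at the start; "moment": the same for the moment, N m; "opening": opening from 0.0 (shut) to 1.0 (fully open); "grasp_force": force on a finger pad.
Only numpy, scipy, OpenCV 4.12 (cv2) and the standard library are available. Lean on these libraries where they do the work, as an engineer would, in place of code of your own. Each camera call takes 0.05 s, during which the arm holds its last target. There are 200 camera calls.

## Task

Build up the stack of gearmotor mounting plates on the inclined rack: first push the long plate that already lies on the rack down the slope until it is fully home against the backstop, then lay the middle-length plate flat on it and slide that home against the backstop, then do the same with the short plate on top. Last, slide the side jaw shut on the stack until it presses snugly, so that all three plates sit square and flat against both the backstop and the fixed side fence. Be gentle with the rack, and leave all the other things on the bench where they are.

Things in the scene. Friction and masses are not known exactly. Their poses are not given: they have to be found in the camera images.
- rack: Grey inclined rack fixed to the bench; place and heading vary. Origin: on the deck, at the foot of the backstop, 45 mm above the bench. x points down the slope into the backstop (0.26 rad below level), y across the deck to the jaw's side, z out of the deck. Deck is flat at z 0, x -190 to 6, y -45 to 90 mm; plates do not slide down it by themselves. A home plate is centred on y 0.
- stop (a point): Mid-height of the face of the steel backstop (rack x 0, y 0, z 16 mm), a plain strip along the low end of the deck, 32 mm high, 6 mm thick, spanning rack y -40 to 84 mm. The plates' far ends butt against it at rack x 0.
- fence (a point): Middle of the inner face of the fixed steel side fence (rack x -48, y -30, z 18 mm). The fence spans rack x -100 to 4 mm, is 10 mm thick (y -40 to -30) and 36 mm high. A 60 mm wide plate touching it is centred on rack y 0. A strip at deck level, rack x -70 to -20, runs out to y 151 under the jaw.
- jaw (a joint): Position in m of the sliding side jaw, which runs across the rack towards the fence (rack -y). Its inner face is at rack y = 115 mm - joint; 0 is wide open, it is shut on a 60 mm plate at 0.085 and could travel to 0.095. It stays where it is left; sliding it takes about 5 N, more when it pushes the plates along.
- jaw_face (a point): Centre of the jaw's inner face, 17.5 mm above the deck, at rack x -45. The jaw is a dark steel block, 60 mm along rack x, 16 mm thick (outer face 16 mm further out in rack +y), from 1 to 34 mm above the deck, with a black thumb tab on top (30 x 10 mm, up to 50 mm above the deck). Push its outer face.
- plate_long: Rectangular aluminium gearmotor mounting plate, 120 x 60 x 8 mm, dark centre bore and four small dark holes (flat, nothing sticks out). Origin: centre of its underside; x along its 120 mm length, z up through its thickness; end for end it is the same. Starts on the rack's deck, short of the backstop and the fence, and a little askew. Mass about 0.15 kg.
- plate_mid: Rectangular aluminium gearmotor mounting plate, 100 x 60 x 8 mm, dark centre bore and four small dark holes (flat, nothing sticks out). Origin: centre of its underside; x along its 100 mm length, z up through its thickness; end for end it is the same. Starts flat on the bench. Mass about 0.125 kg.
- plate_short: Rectangular aluminium gearmotor mounting plate, 80 x 60 x 8 mm, dark centre bore and four small dark holes (flat, nothing sticks out). Origin: centre of its underside; x along its 80 mm length, z up through its thickness; end for end it is the same. Starts flat on the bench. Mass about 0.10 kg.
- gearmotor: Leave alone. Gearmotor lying flat, about 95 x 48 mm, 52 mm high with its shaft; origin at its underside.
- tin: Leave alone. Round steel tin, 64 mm across, 38 mm high; origin at the centre of its underside.
- standoff_a: Leave alone. Brass standoff upright on the bench, 22 mm across, 48 mm high, close to a corner of the middle plate; origin at the centre of its underside.
- standoff_b: Leave alone. Another such standoff, close to a corner of the short plate.
- screwdriver: Leave alone. Screwdriver, 170 mm long, lying on the bench in front of the rack.
- gear: Leave alone. Small steel hub gear, 38 mm across, 24 mm high, upright on the bench; origin at the centre of its underside.
- bracket: Leave alone. Steel U bracket, 60 x 50 mm, 53 mm high; origin at the centre of its underside.
- flange: Leave alone. Round aluminium flange, 72 mm across, 22 mm high; origin at the centre of its underside.

How it is judged (in metres and radians):
On the way, in this order (a step that is already met when the one before it is completed fails the run):
1. the long plate is fully home against the backstop, flat on the deck (x of plate_long in the frame of rack between -0.063 and -0.057 m and z of plate_long in the frame of rack between -0.003 and 0.003 m and y of plate_long in the frame of rack between -0.004 and 0.04 m and angle between the x axis of plate_long and the x axis of rack, either way round below 0.08 rad and angle between the z axis of plate_long and the z axis of rack, either way round below 0.05 rad), for 0.2 s.
2. the middle plate lies flat on the long one, fully home against the backstop (x of plate_mid in the frame of rack between -0.053 and -0.047 m and z of plate_mid in the frame of rack between 0.005 and 0.011 m and y of plate_mid in the frame of rack between -0.004 and 0.04 m and angle between the x axis of plate_mid and the x axis of rack, either way round below 0.08 rad and angle between the z axis of plate_mid and the z axis of rack, either way round below 0.05 rad), for 0.2 s.
3. the short plate lies flat on the middle one, fully home against the backstop (x of plate_short in the frame of rack between -0.043 and -0.037 m and z of plate_short in the frame of rack between 0.013 and 0.019 m and y of plate_short in the frame of rack between -0.004 and 0.04 m and angle between the x axis of plate_short and the x axis of rack, either way round below 0.08 rad and angle between the z axis of plate_short and the z axis of rack, either way round below 0.05 rad), for 0.2 s.
4. the jaw is shut on the stack and presses on it (value of joint jaw above 0.083 m and (contact force between jaw and plate_long above 1 N or contact force between jaw and plate_mid above 1 N or contact force between jaw and plate_short above 1 N)), for 0.2 s.
At the end, for the whole second after the job is handed in: All three plates lie flat on the rack and at rest, long at the bottom, middle, short on top, each with its end within 3 mm of the backstop, its side within 3 mm of the fence and square within 0.06 rad, and the jaw is shut on them (joint above 0.083) (x of plate_long in the frame of rack between -0.063 and -0.057 m and z of plate_long in the frame of rack between -0.003 and 0.003 m and y of plate_long in the frame of rack between -0.003 and 0.003 m and angle between the x axis of each of plate_long, plate_mid, plate_short and the x axis of rack, either way round below 0.06 rad and angle between the z axis of each of plate_long, plate_mid, plate_short and the z axis of rack, either way round below 0.05 rad and linear speed of each of plate_long, plate_mid, plate_short below 0.02 m/s and x of plate_mid in the frame of rack between -0.053 and -0.047 m and z of plate_mid in the frame of rack between 0.005 and 0.011 m and y of plate_mid in the frame of rack between -0.003 and 0.003 m and x of plate_short in the frame of rack between -0.043 and -0.037 m and z of plate_short in the frame of rack between 0.013 and 0.019 m and y of plate_short in the frame of rack between -0.003 and 0.003 m and value of joint jaw above 0.083 m); the robot touches nothing.
It fails at once if another thing on the bench moved more than 15 mm (distance of any of gearmotor, tin, standoff_a, standoff_b, screwdriver, bracket, flange, gear from where it was at the start of the episode above 0.015 m).
It fails at once if the rack is struck or pressed hard (more than 100 N) (contact force between rack and anything else above 100 N).
It also fails if it takes over 72 s, if anything falls off the work surface, if the arm or the gripper's body presses on something with over 40 N, if the wrist force passes 120 N, or if a joint passes its speed limit or range.

## Working session

There is one attempt and no reset: what is moved stays moved. The work goes in short steps, Python scripts to look and compute and a shell command to move; the robot and the scene stay as the last step left them, time stands still between calls to the robot, and variables do not carry over. Pictures are saved under pics/ and viewed, at most 10 in all, crops included, and the job is handed in when it is done.

```bash
ls; mkdir -p pics; python3 - <<'E'
from rig import bot
import cv2
s=bot.read_state(); print(s)
for n in("top","side"):
    c=bot.capture(n); cv2.imwrite(f"pics/{n}0.png",c["color"][:,:,::-1]); print(n,c["K"],c["D"],c["view"])
E
```

```text
pics
rig.py
steer.py
{'time_s': 0.0, 'joint_positions': array([ 5.63493799e+01,  3.02803698e+01,  8.21564008e+01,  1.13381508e-03,
        6.76883421e+01, -1.02274271e+01]), 'qvel': array([-0.07855894, -0.037063  ,  0.01504501, -0.05560341,  0.10273316,
        0.087046  ]), 'tau': array([-6.09911531e-04, -4.40040386e+01, -1.76589435e+01,  6.31066924e-02,
        5.83453313e-02, -1.58831922e-04]), 'position': array([0.24800808, 0.57289273, 0.2215565 ]), 'tcp_rot': array([[-9.17590544e-01,  3.97524957e-01, -1.22524704e-03],
       [ 3.97526638e-01,  9.17588854e-01, -1.80757696e-03],
       [ 4.05716072e-04, -2.14568386e-03, -9.99997616e-01]]), 'force': array([ 0.16614599, -0.48835168,  0.61724704]), 'moment': array([-0.03014652, -0.04176593,  0.0389364 ]), 'grasp_force': 0.0, 'opening': 1.0010175383035271}
top [[518.78507674   0.         281.51646241]
 [  0.         518.78507674 217.21900241]
 [  0.           0.           1.        ]] [-0.05599179  0.          0.          0.          0.        ] [[ 0.00299825 -0.99994017 -0.01052006  0.02348349]
 [ 0.99617814  0.0020683   0.08732033 -0.50096065]
 [-0.08729335 -0.01074166  0.99612474 -1.15523358]
 [ 0.          0.          0.          1.        ]]
side [[482.56463613   0.         277.83912735]
 [  0.         482.56463613 202.47012838]
 [  0.           0.           1.        ]] [-0.17176442  0.          0.          0.          0.        ] [[-0.96902419 -0.24677897 -0.00960477  0.50612802]
 [ 0.12235226 -0.51349539  0.84932468 -0.11068624]
 [-0.21452748  0.821841    0.52778342 -1.05646   ]
 [ 0.          0.          0.          1.        ]]
```

View pics/top0.png

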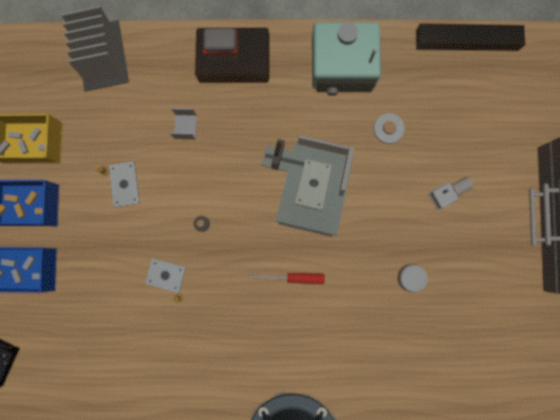

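View pics/side0.png

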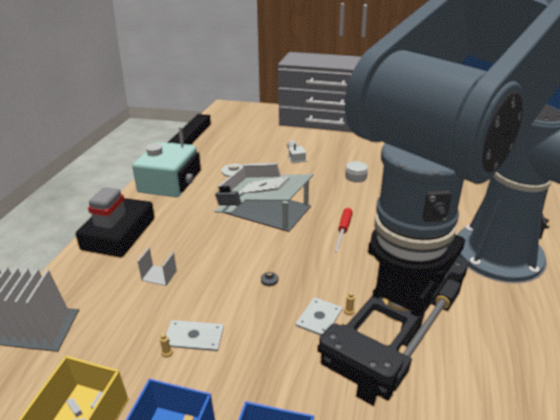

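The top view shows the rack at (315,185). Its backstop is at the top edge (325,145), the fence on the right (347,170) and the jaw on the left (275,155). The mid plate is at (123,184) with a standoff at (102,170), and the short plate is at (165,276) with a standoff at (178,298). The side view agrees with this.

```bash
cat > h.py <<'E'
import numpy as np, cv2
from rig import bot
def cam(name):
    s=bot.read_state(); c=bot.capture(name)
    if name=="wrist":
        T=np.eye(4);T[:3,:3]=s["tcp_rot"];T[:3,3]=s["position"]
        M=T@np.array(c["mount"])
    else: M=np.linalg.inv(c["view"])
    return dict(img=np.ascontiguousarray(c["color"][:,:,::-1]),K=np.array(c["K"],float),D=np.array(c["D"],float),M=M)
def rays(c,px):
    u=cv2.undistortPoints(np.array(px,float).reshape(-1,1,2),c["K"],c["D"]).reshape(-1,2)
    d=np.c_[u[:,0],-u[:,1],-np.ones(len(u))]@c["M"][:3,:3].T
    return c["M"][:3,3],d
def onplane(c,px,p0,n):
    o,d=rays(c,px); p0=np.array(p0,float);n=np.array(n,float)
    return o+d*(((p0-o)@n)/(d@n))[:,None]
def onz(c,px,z): return onplane(c,px,[0,0,z],[0,0,1])
def proj(c,P):
    P=np.atleast_2d(P).astype(float); W=np.linalg.inv(c["M"]); q=P@W[:3,:3].T+W[:3,3]
    return cv2.projectPoints(q*[1,-1,-1],np.zeros(3),np.zeros(3),c["K"],c["D"])[0].reshape(-1,2)
def step(R_t,p_t):
    """row to reach world pose from now (measured)"""
    from scipy.spatial.transform import Rotation as Ro
    s=bot.read_state();R=s["tcp_rot"]
    return np.r_[R.T@(np.array(p_t)-s["position"]),Ro.from_matrix(R.T@R_t).as_rotvec(degrees=True)].round(4)
E
python3 - <<'E'
from h import *
c=cam("top"); im=c["img"]
hsv=cv2.cvtColor(im,cv2.COLOR_BGR2HSV)
m=((hsv[...,1]<45)&(hsv[...,2]>150)).astype(np.uint8)*255
for n,(u,v) in dict(mid=(123,184),short=(165,276),long=(314,184)).items():
    mm=np.zeros_like(m); mm[v-40:v+40,u-40:u+40]=m[v-40:v+40,u-40:u+40]
    cs=max(cv2.findContours(mm,cv2.RETR_EXTERNAL,cv2.CHAIN_APPROX_NONE)[0],key=cv2.contourArea)
    P=onz(c,cs.reshape(-1,2),.008 if n!="long" else .07)
    r=cv2.minAreaRect((P[:,:2]*1000).astype(np.float32)); print(n,r, cs.reshape(-1,2).min(0),cs.reshape(-1,2).max(0))
for n,p,z in(("sa",(102,170),.048),("sb",(178,298),.048),("gear",(202,223),.024),("tin",(413,278),.038)): print(n,onz(c,[p],z))
cv2.imwrite("pics/rackcrop.png",cv2.resize(im[125:245,250:370],None,fx=5,fy=5,interpolation=cv2.INTER_CUBIC))
E
```

```text
Traceback (most recent call last):
ValueError: max() iterable argument is empty
```

```bash
python3 - <<'E'
from h import *
im=cv2.imread("pics/top0.png"); hsv=cv2.cvtColor(im,cv2.COLOR_BGR2HSV)
for u,v in((115,175),(155,270),(305,195),(290,210),(345,175),(320,145),(282,165),(80,184)): print(u,v,im[v,u],hsv[v,u])
cv2.imwrite("pics/rackcrop.png",cv2.resize(im[125:245,250:370],None,fx=5,fy=5,interpolation=cv2.INTER_CUBIC))
E
```

```text
115 175 [141 143 142] [ 45   4 143]
155 270 [138 140 136] [ 75   7 140]
305 195 [130 139 136] [ 40  17 139]
290 210 [103 111 104] [ 56  18 111]
345 175 [123 128 130] [ 21  14 130]
320 145 [69 73 78] [13 29 78]
282 165 [108 113 110] [ 48  11 113]
80 184 [ 83 116 142] [ 17 106 142]
```

View pics/rackcrop.png

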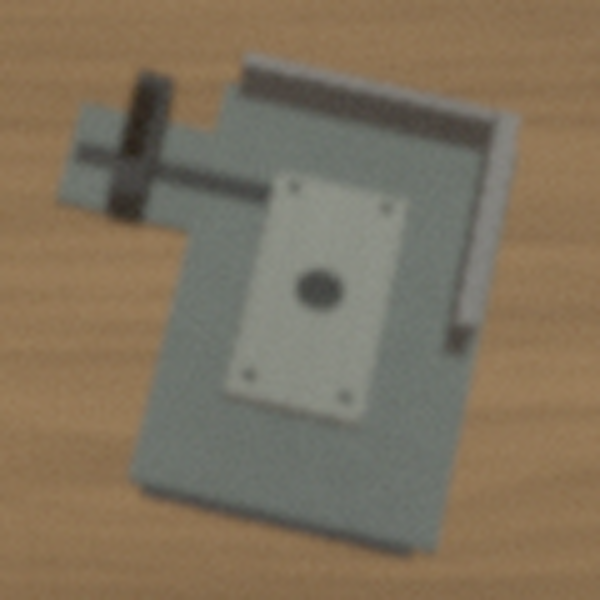

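The crop shows the deck corners of the uphill end at crop (135,480) and (438,550). The backstop's inner top edge runs (245,70) to (495,122), and the fence's inner top edge ends at (460,325). The long plate's corners are about (275,178), (408,200), (360,418) and (225,388).

```bash
cat >> h.py <<'E'
CA,SA=np.cos(.26),np.sin(.26)
def rackfit(c,corr):
    """corr: list of (u,v,rx,ry,rz) rack mm; rays to known heights, then a planar rigid fit"""
    L=[];W=[]
    for u,v,x,y,z in corr:
        x,y,z=x/1e3,y/1e3,z/1e3
        L.append([x*CA+z*SA,y]); W.append(onz(c,[(u,v)],.045-x*SA+z*CA)[0,:2])
    L=np.array(L);W=np.array(W);a=L-L.mean(0);b=W-W.mean(0)
    yaw=np.arctan2((a[:,0]*b[:,1]-a[:,1]*b[:,0]).sum(),(a*b).sum())
    R=np.array([[np.cos(yaw),-np.sin(yaw)],[np.sin(yaw),np.cos(yaw)]])
    t=W.mean(0)-R@L.mean(0); return yaw,t,((W-(L@R.T+t))*1000).round(1)
def rackT(yaw,t):
    T=np.eye(4);c,s=np.cos(yaw),np.sin(yaw)
    T[:3,:3]=np.array([[c,-s,0],[s,c,0],[0,0,1]])@np.array([[CA,0,SA],[0,1,0],[-SA,0,CA]]);T[:3,3]=[t[0],t[1],.045];return T
def quad(c,m,p0,n):
    cs=max(cv2.findContours(m,cv2.RETR_EXTERNAL,cv2.CHAIN_APPROX_NONE)[0],key=cv2.contourArea)
    return onplane(c,cs.reshape(-1,2),p0,n)
E
python3 - <<'E'
from h import *
c=cam("top"); im=c["img"]
cr=[(135,480,-190,90,0),(438,550,-190,-45,0),(245,70,0,84,32),(495,122,0,-30,33),(460,325,-100,-30,36)]
cr=[(u/5-.4+250,v/5-.4+125,x,y,z) for u,v,x,y,z in cr]
yaw,t,res=rackfit(c,cr);print(np.degrees(yaw),t,res.tolist());T=rackT(yaw,t);np.save("rack0.npy",T)
hsv=cv2.cvtColor(im,cv2.COLOR_BGR2HSV)
for n,(u,v),th,cl in(("mid",(123,184),120,0),("short",(165,276),120,0),("long",(314,184),122,0)):
    m=((hsv[...,1]<40)&(hsv[...,2]>th)).astype(np.uint8)*255
    k=32;mm=np.zeros_like(m); mm[v-k:v+k,u-k:u+k]=m[v-k:v+k,u-k:u+k]
    if n=="long":
        mm[:,340:]=0
        P=quad(c,mm,T[:3,3]+.008*T[:3,2],T[:3,2]); P=(P-T[:3,3])@T[:3,:3]
    else: P=quad(c,mm,[0,0,.008],[0,0,1])
    print(n,cv2.minAreaRect((P[:,:2]*1000).astype(np.float32)))
for n,p,z in(("sa",(102,170),.048),("sb",(178,298),.048),("gear",(202,223),.024),("bracket",(184,124),.05)): print(n,onz(c,[p],z))
# target: camera viewing rack: tool aligned to rack, TCP 0.2 above rack(-80,20)
R=np.c_[-T[:3,0],T[:3,1],-T[:3,2]]
print(step(R,T[:3,3]+T[:3,:3]@[-.10,.02,.24]))
print(bot.capture("wrist")["mount"])
E
```

```text
-12.771778181771154 [ 0.6450916 -0.0924635] [[1.4, -1.5], [1.7, 1.4], [-2.1, -0.5], [-0.4, 1.3], [-0.7, -0.8]]
mid ((579.7750854492188, 393.10888671875), (99.56488037109375, 59.950523376464844), 8.882306098937988)
short ((368.8144836425781, 291.2551574707031), (80.19114685058594, 59.98065948486328), 75.73092651367188)
long ((-86.6238784790039, 29.859718322753906), (62.8472785949707, 115.18309020996094), 89.36543273925781)
sa [[0.60499084 0.43085066 0.048     ]]
sb [[0.31962323 0.25185279 0.048     ]]
gear [[0.48717986 0.20520291 0.024     ]]
bracket [[0.70984411 0.24587489 0.05      ]]
[ -0.5908  -0.4399  -0.0803   1.3102  14.8347 -10.6011]
[[ 8.59513760e-04  9.53401805e-01  3.01702270e-01  8.30566186e-02]
 [ 9.99999620e-01 -8.63654099e-04 -1.19667831e-04  3.03583475e-04]
 [ 1.46474876e-04  3.01702258e-01 -9.53402185e-01 -1.62211186e-01]
 [ 0.00000000e+00  0.00000000e+00  0.00000000e+00  1.00000000e+00]]
```

```bash
R="-0.57 -0.4436 0.0385 1.31 14.83 -10.6 0.4"; python3 steer.py '-0.57 -0.4436 0.0385 1.31 14.83 -10.6 0.4;-0.57 -0.4436 0.0385 1.31 14.83 -10.6 0.4;-0.57 -0.4436 0.0385 1.31 14.83 -10.6 0.4;-0.57 -0.4436 0.0385 1.31 14.83 -10.6 0.4;-0.57 -0.4436 0.0385 1.31 14.83 -10.6 0.4;-0.57 -0.4436 0.0385 1.31 14.83 -10.6 0.4;-0.57 -0.4436 0.0385 1.31 14.83 -10.6 0.4;-0.57 -0.4436 0.0385 1.31 14.83 -10.6 0.4;-0.57 -0.4436 0.0385 1.31 14.83 -10.6 0.4;-0.57 -0.4436 0.0385 1.31 14.83 -10.6 0.4;-0.57 -0.4436 0.0385 1.31 14.83 -10.6 0.4;-0.57 -0.4436 0.0385 1.31 14.83 -10.6 0.4;-0.57 -0.4436 0.0385 1.31 14.83 -10.6 0.4;-0.57 -0.4436 0.0385 1.31 14.83 -10.6 0.4;-0.57 -0.4436 0.0385 1.31 14.83 -10.6 0.4;-0.57 -0.4436 0.0385 1.31 14.83 -10.6 0.4;-0.57 -0.4436 0.0385 1.31 14.83 -10.6 0.4;-0.57 -0.4436 0.0385 1.31 14.83 -10.6 0.4'; python3 - <<'E'
from h import *
c=cam("wrist"); cv2.imwrite("pics/w1.png",c["img"]); import pickle; pickle.dump(c,open("w1.pkl","wb"))
T=np.load("rack0.npy"); print(bot.read_state()["position"],(bot.read_state()["position"]-T[:3,3])@T[:3,:3])
P=np.array([[-190,90,0],[-190,-45,0],[0,84,32],[0,-30,32],[-100,-30,36],[0,0,0],[-100,-30,0]])/1e3
print(proj(c,P@T[:3,:3].T+T[:3,3]))
E
```

```text
time_s: 2.05
position: [0.5943, -0.0591, 0.1839]
tcp_rot: [[-0.942, 0.22, -0.251], [0.213, 0.975, 0.059], [0.258, 0.002, -0.966]]
force: [0.1, 0.2, 0.0]
opening: 0.396
grasp_force: 0.0
[ 0.59426201 -0.05874273  0.18405107] [-0.09085723  0.02164966  0.11971713]
[[366.47257836  85.0191486 ]
 [198.73461544  84.6546638 ]
 [351.89000153 312.17006253]
 [222.59700214 312.15001521]
 [214.68159751 204.65614415]
 [258.88607031 292.87599323]
 [222.49025981 192.89110772]]
```

View pics/w1.png

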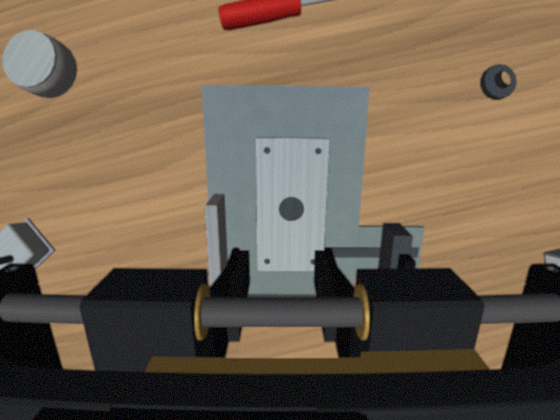

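The wrist view shows the deck's uphill corners at about (204,87) and (368,88), the long plate over u 256–329 and v 138–271, the fence end near (215,196), and the jaw near (398,245). I'll zoom in.

```bash
python3 - <<'E'
import cv2
im=cv2.imread("pics/w1.png"); cv2.imwrite("pics/w1z.png",cv2.resize(im[76:276,195:435],None,fx=3,fy=3,interpolation=cv2.INTER_CUBIC))
E
```

```text
(no output)
```

View pics/w1z.png

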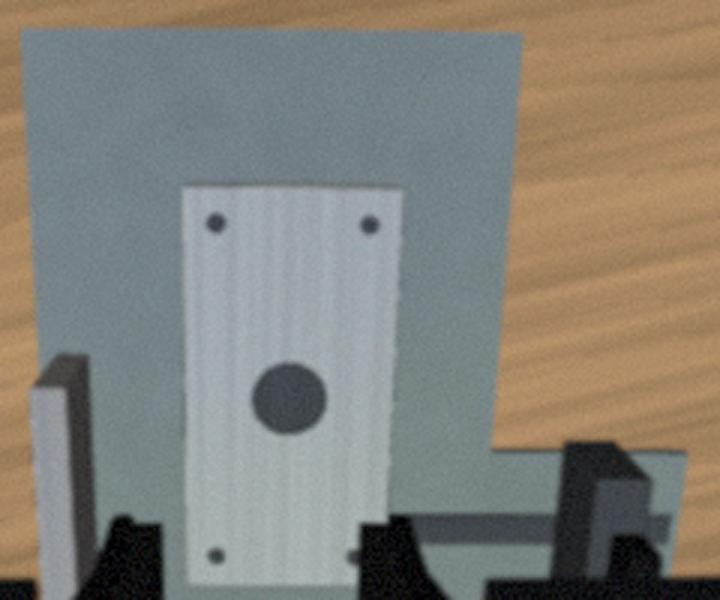

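```bash
python3 - <<'E'
from h import *; import pickle
c=pickle.load(open("w1.pkl","rb"))
cr=[(22,29,-190,-45,0),(523,33,-190,90,0),(66,387,-100,-30,36),(90,354,-100,-30,0),(490,451,-70,90,0),(687,452,-70,151,0)]
cr=[(u/3-.33+195,v/3-.33+76,x,y,z) for u,v,x,y,z in cr]
yaw,t,res=rackfit(c,cr);print(np.degrees(yaw),t,res.tolist());T=rackT(yaw,t);np.save("rack1.npy",T)
pl=np.array([(183,186),(403,188),(387,584),(188,584)])/3-.33+[195,76]
q=onplane(c,pl,T[:3,3]+.008*T[:3,2],T[:3,2]); print(((q-T[:3,3])@T[:3,:3]*1000).round(1))
s=bot.read_state();print((s["position"]-T[:3,3])@T[:3,:3]*1000)
R=np.c_[-T[:3,0],T[:3,1],-T[:3,2]]
print(step(R,T[:3,3]+T[:3,:3]@[-.185,.030,.06]), step(R,T[:3,3]+T[:3,:3]@[-.175,.030,.004]))
E
```

```text
-13.116723034009631 [ 0.6458028  -0.09160502] [[0.5, 0.5], [0.2, -0.1], [-0.3, 0.1], [0.4, 0.3], [-0.4, -0.2], [-0.4, -0.5]]
[[-148.9   -1.1    8. ]
 [-148.9   58.4    8. ]
 [ -29.7   59.5    8. ]
 [ -29.2   -1.5    8. ]]
[-91.46327996  20.30846919 119.55591353]
[ 0.0934  0.0104  0.0596 -0.0149 -0.0417  0.4313] [ 0.0834  0.0103  0.1156 -0.0149 -0.0417  0.4313]
```

```bash
python3 steer.py '0.0934 0.0104 0.06 0 0 0.43 0.4;0.0934 0.0104 0.06 0 0 0.43 0.4;0.0934 0.0104 0.06 0 0 0.43 0.4;0.0834 0.0104 0.09 0 0 0.43 0.4;0.0834 0.0104 0.105 0 0 0.43 0.4;0.0834 0.0104 0.1155 0 0 0.43 0.4;0.0834 0.0104 0.1155 0 0 0.43 0.4;0.0834 0.0104 0.1155 0 0 0.43 0.4'; python3 steer.py '-0.005 0 0 0 0 0 0.4;-0.01 0 0 0 0 0 0.4;-0.015 0 0 0 0 0 0.4;-0.02 0 0 0 0 0 0.4;-0.025 0 0 0 0 0 0.4;-0.03 0 0 0 0 0 0.4;-0.035 0 0 0 0 0 0.4;-0.038 0 0 0 0 0 0.4;-0.038 0 0 0 0 0 0.4'; cat >> h.py <<'E'
def st():
    T=np.load("rack1.npy");s=bot.read_state()
    print("t",round(s["time_s"],2),"rack mm",((s["position"]-T[:3,3])@T[:3,:3]*1000).round(1),"F",(s["force"]@T[:3,:3]).round(1),"op",round(s["opening"],3),"g",round(s["grasp_force"],1))
E
python3 -c "from h import *;st()"
```

```text
time_s: 2.9
position: [0.4904, -0.0252, 0.0943]
tcp_rot: [[-0.941, 0.227, -0.249], [0.22, 0.974, 0.057], [0.256, -0.001, -0.967]]
force: [0.1, -0.9, 0.8]
opening: 0.401
grasp_force: 0.0
time_s: 3.8
position: [0.5263, -0.0341, 0.0838]
tcp_rot: [[-0.941, 0.228, -0.249], [0.221, 0.974, 0.058], [0.256, -0.001, -0.967]]
force: [-0.3, 0.6, -0.6]
opening: 0.401
grasp_force: 0.0
t 3.8 rack mm [-135.1   28.9    4.2] F [-0.3  0.6 -0.7] op 0.401 g 0.0
```

```bash
python3 steer.py '-0.002 0 0 0 0 0 0.4;-0.004 0 0 0 0 0 0.4;-0.006 0 0 0 0 0 0.4;-0.006 0 0 0 0 0 0.4';python3 -c "
from h import *;st()
c=cam('wrist');cv2.imwrite('pics/w2.png',c['img'])
T=np.load('rack1.npy');print(proj(c,np.array([[-.12,0,.008],[-.12,.06,.008]])@T[:3,:3].T+T[:3,3]))"
```

```text
time_s: 4.2
position: [0.5299, -0.0348, 0.0827]
tcp_rot: [[-0.94, 0.228, -0.253], [0.22, 0.974, 0.059], [0.26, -0.001, -0.966]]
force: [-3.2, 0.7, 3.9]
opening: 0.406
grasp_force: 2.2
t 4.2 rack mm [-131.3   29.     4.1] F [-4.2 -0.   2.9] op 0.406 g 2.2
[[227.61503416 287.19348649]
 [338.19954294 287.18037269]]
```

```bash
python3 steer.py '-0.002 0 0 0 0 0 0.4;-0.003 0 0 0 0 0 0.4;-0.003 0 0 0 0 0 0.4';python3 -c "
from h import *;st()"; python3 steer.py '-0.002 0 0 0 0 0 0.4;-0.003 0 0 0 0 0 0.4;-0.003 0 0 0 0 0 0.4';python3 -c "
from h import *;st()"
```

```text
time_s: 4.55
position: [0.5301, -0.0349, 0.0826]
tcp_rot: [[-0.939, 0.228, -0.259], [0.22, 0.974, 0.06], [0.266, -0.001, -0.964]]
force: [-8.6, 0.9, 9.9]
opening: 0.401
grasp_force: 5.2
t 4.55 rack mm [-131.    29.     4.1] F [-10.9  -1.1   7.4] op 0.401 g 5.2
time_s: 4.85
position: [0.5302, -0.0349, 0.0825]
tcp_rot: [[-0.937, 0.227, -0.265], [0.219, 0.974, 0.061], [0.272, -0.001, -0.962]]
force: [-12.2, 1.9, 14.7]
opening: 0.402
grasp_force: 7.9
t 4.85 rack mm [-130.9   29.     4. ] F [-15.7  -0.9  11. ] op 0.402 g 7.9
```

```bash
python3 steer.py '0.03 0 0 0 0 0 0.4;0.05 0 -0.02 0 0 0 0.4;0.05 0 -0.07 0 0 0 0.4;0.05 0 -0.115 0 0 0 0.4;0.03 0 -0.115 0 0 0 0.6;0 0 -0.115 0 0 0 0.8;-0.03 0 -0.115 0 0 0 1;-0.03 0 -0.115 0 0 0 1;-0.03 0 -0.115 0 0 0 1'; python3 - <<'E'
from h import *
st();c=cam("wrist");cv2.imwrite("pics/w3.png",c["img"]);T=np.load("rack1.npy")
g=cv2.cvtColor(c["img"],cv2.COLOR_BGR2GRAY).astype(float)
# column profile along plate mid lines to find rear edge
for y in(.01,.02,.04,.05):
    X=np.arange(-.15,-.09,.0005);P=np.c_[X,0*X+y,0*X+.008]@T[:3,:3].T+T[:3,3];q=proj(c,P).astype(np.float32)
    v=cv2.remap(g.astype(np.float32),q[:,0],q[:,1],1).ravel();d=np.diff(cv2.GaussianBlur(v[:,None],(1,5),0).ravel());i=np.argmax(np.abs(d));print(y,X[i]*1000,d[i])
R=np.c_[[-.988,-.155,0],[-.155,.988,0],[0,0,-1.]]
print(step(R,[.58,.393,.12]),step(R,[.58,.393,.18]))
E
```

```text
time_s: 5.75
position: [0.5945, -0.05, 0.1838]
tcp_rot: [[-0.941, 0.228, -0.249], [0.221, 0.974, 0.058], [0.256, -0.001, -0.967]]
force: [-0.1, 0.7, 1.0]
opening: 0.768
grasp_force: 0.0
t 5.75 rack mm [-93.1  28.8 118.9] F [-0.5  0.6  0.9] op 0.768 g 0.0
0.01 -119.99999999999997 13.344238
0.02 -120.49999999999997 13.854309
0.04 -120.49999999999997 13.247986
0.05 -107.99999999999996 19.191101
[  0.0942   0.428    0.0911   2.8373 -14.6936 -21.9867] [  0.1096   0.4279   0.0331   2.8373 -14.6936 -21.9867]
```

```bash
python3 steer.py '0.104 0.428 0.072 2.84 -14.69 -21.99 1;0.104 0.428 0.072 2.84 -14.69 -21.99 1;0.104 0.428 0.072 2.84 -14.69 -21.99 1;0.104 0.428 0.072 2.84 -14.69 -21.99 1;0.104 0.428 0.072 2.84 -14.69 -21.99 1;0.104 0.428 0.072 2.84 -14.69 -21.99 1;0.104 0.428 0.072 2.84 -14.69 -21.99 1;0.104 0.428 0.072 2.84 -14.69 -21.99 1;0.104 0.428 0.072 2.84 -14.69 -21.99 1;0.104 0.428 0.072 2.84 -14.69 -21.99 1;0.104 0.428 0.072 2.84 -14.69 -21.99 1;0.104 0.428 0.072 2.84 -14.69 -21.99 1;0.104 0.428 0.072 2.84 -14.69 -21.99 1'; cat >> h.py <<'E'
def bench(c,name):
    hsv=cv2.cvtColor(c["img"],cv2.COLOR_BGR2HSV)
    m=((hsv[...,1]<60)&(hsv[...,2]>110)).astype(np.uint8)*255
    m=cv2.morphologyEx(m,cv2.MORPH_OPEN,np.ones((5,5)))
    cv2.imwrite(f"pics/{name}.png",np.hstack([c["img"],cv2.cvtColor(m,cv2.COLOR_GRAY2BGR)])[::,:])
    for k in cv2.findContours(m,cv2.RETR_EXTERNAL,cv2.CHAIN_APPROX_NONE)[0]:
        if cv2.contourArea(k)<1500: continue
        P=onz(c,k.reshape(-1,2),.008);print(cv2.boundingRect(k),cv2.minAreaRect((P[:,:2]*1000).astype(np.float32)))
E
python3 - <<'E'
from h import *
c=cam("wrist");bench(c,"w4");s=bot.read_state();print(s["position"])
E
```

```text
time_s: 7.1
position: [0.576, 0.3923, 0.1417]
tcp_rot: [[-0.988, -0.153, 0.0], [-0.153, 0.988, -0.001], [0.0, -0.001, -1.0]]
force: [-0.1, 0.5, 0.1]
opening: 0.996
grasp_force: 0.0
(249, 148, 68, 105) ((579.663818359375, 393.6100769042969), (100.44873046875, 60.32860565185547), 8.758235931396484)
[0.57616183 0.39229266 0.14170838]
```

```bash
python3 - <<'E'
import cv2
im=cv2.imread("pics/w4.png")[:, :560]; cv2.imwrite("pics/w4c.png",cv2.resize(im[100:360,150:420],None,fx=2,fy=2))
E
```

```text
(no output)
```

View pics/w4c.png

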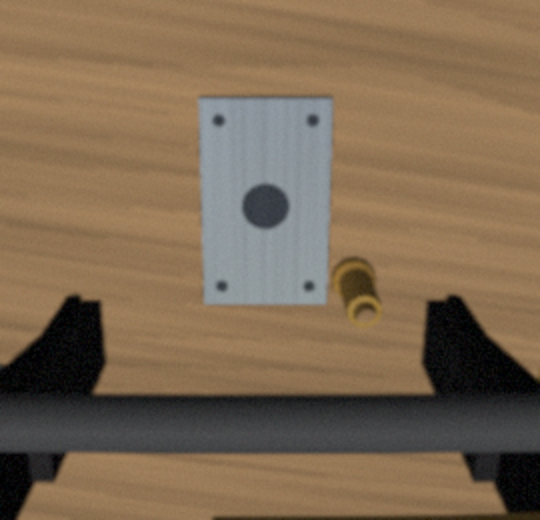

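The mid plate and standoff_a are clear in the crop. The standoff base is at full-image (327,236), about 35 mm toward the far end, so I'll grasp 12 mm nearer the close end.

```bash
python3 steer.py '0.0084 0.0008 0.04 0 0 0 1;0.0084 0.0008 0.08 0 0 0 1;0.0084 0.0008 0.11 0 0 0 1;0.0084 0.0008 0.13 0 0 0 1;0.0084 0.0008 0.138 0 0 0 1;0.0084 0.0008 0.138 0 0 0 1'; python3 -c "
from h import *;s=bot.read_state();print(s['position'],s['force'])"; python3 steer.py '0 0 0 0 0 0 0.5;0 0 0 0 0 0 0.5;0 0 0 0 0 0 0.5;0 0 0 0 0 0 0.5;0 0 0 0 0 0 0.5;0 0 0 0 0 0 0.5;0 0 0 0 0 0 0.5'
```

```text
time_s: 7.75
position: [0.5674, 0.3924, 0.0028]
tcp_rot: [[-0.988, -0.154, -0.001], [-0.154, 0.988, -0.001], [0.001, -0.001, -1.0]]
force: [-0.4, 0.7, -0.1]
opening: 0.999
grasp_force: 0.0
[0.56742405 0.39237394 0.00275326] [-0.42098149  0.71742005 -0.07514144]
time_s: 8.45
position: [0.5676, 0.3935, 0.004]
tcp_rot: [[-0.988, -0.155, 0.001], [-0.155, 0.988, -0.0], [-0.001, -0.0, -1.0]]
force: [-1.0, -1.6, 5.5]
opening: 0.685
grasp_force: 30.0
```

```bash
python3 -c "
from h import *
T=np.load('rack1.npy');R=np.c_[-T[:3,0],T[:3,1],-T[:3,2]]
for p in([-.074,.029,.12],[-.074,.029,.05],[-.074,.029,.015]): print(step(R,T[:3,3]+T[:3,:3]@p))"
```

```text
[ 0.0248 -0.4493 -0.1759 -2.8705 14.757  21.9244]
[ 0.0415 -0.4425 -0.1083 -2.8705 14.757  21.9244]
[ 0.0499 -0.4391 -0.0744 -2.8705 14.757  21.9244]
```

```bash
python3 steer.py '0 0 -0.04 0 0 0 0.5;0 0 -0.08 0 0 0 0.5;0 0 -0.12 0 0 0 0.5;0.01 -0.04 -0.16 0 0 0 0.5;0.025 -0.09 -0.176 -0.57 2.95 4.4 0.5;0.025 -0.14 -0.176 -1.1 5.9 8.8 0.5;0.025 -0.19 -0.176 -1.7 8.9 13.2 0.5;0.025 -0.24 -0.176 -2.3 11.8 17.5 0.5;0.025 -0.29 -0.176 -2.87 14.76 21.92 0.5;0.025 -0.34 -0.176 -2.87 14.76 21.92 0.5;0.025 -0.38 -0.176 -2.87 14.76 21.92 0.5;0.025 -0.42 -0.176 -2.87 14.76 21.92 0.5;0.0248 -0.4493 -0.176 -2.87 14.76 21.92 0.5;0.0248 -0.4493 -0.176 -2.87 14.76 21.92 0.5;0.0248 -0.4493 -0.176 -2.87 14.76 21.92 0.5'; python3 -c "
from h import *
st()
T=np.load('rack1.npy');R=np.c_[-T[:3,0],T[:3,1],-T[:3,2]]
for p in([-.074,.029,.05],[-.074,.029,.015]): print(step(R,T[:3,3]+T[:3,:3]@p))
c=cam('wrist');cv2.imwrite('pics/w5.png',c['img'])"
```

```text
time_s: 9.95
position: [0.6121, -0.0545, 0.1784]
tcp_rot: [[-0.94, 0.229, -0.252], [0.221, 0.973, 0.06], [0.259, 0.001, -0.966]]
force: [-0.5, 1.1, -1.6]
opening: 0.677
grasp_force: 30.0
t 9.95 rack mm [-74.2  28.5 118.3] F [-0.3  1.  -1.8] op 0.677 g 30.0
[-0.0003  0.0004  0.0683  0.0752 -0.1318 -0.0985]
[-0.0004  0.0003  0.1033  0.0752 -0.1318 -0.0985]
```

View pics/w5.png

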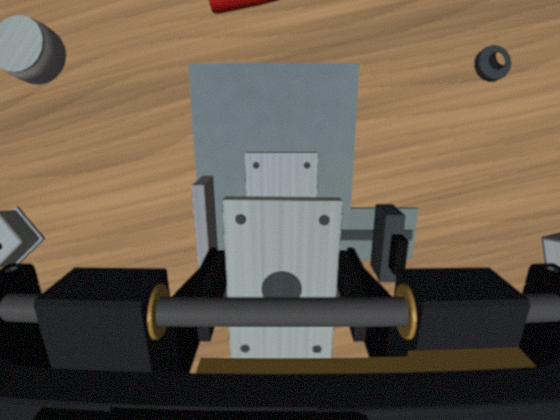

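The mid plate is held square above the long plate, with its rear edge at row 198 and columns 224–342. I'll lower it now.

```bash
python3 steer.py '0 0 0.04 0 0 0 0.5;0 0 0.07 0 0 0 0.5;0 0 0.09 0 0 0 0.5;0 0 0.1 0 0 0 0.5;0 0 0.1035 0 0 0 0.5;0 0 0.1035 0 0 0 0.5'; python3 -c "
from h import *
st()"; python3 steer.py '0 0 0.001 0 0 0 0.5;0 0 0.002 0 0 0 0.5;0 0 0.002 0 0 0 0.5';python3 -c "
from h import *
st()"
```

```text
time_s: 10.6
position: [0.5869, -0.0475, 0.0795]
tcp_rot: [[-0.941, 0.226, -0.251], [0.218, 0.974, 0.058], [0.257, -0.0, -0.966]]
force: [0.1, 0.0, -0.3]
opening: 0.683
grasp_force: 30.0
t 10.6 rack mm [-74.   29.6  16.1] F [ 0.2  0.  -0.3] op 0.683 g 30.0
time_s: 10.9
position: [0.5865, -0.0482, 0.078]
tcp_rot: [[-0.941, 0.227, -0.25], [0.22, 0.974, 0.058], [0.256, -0.0, -0.967]]
force: [-0.6, -0.6, -1.9]
opening: 0.678
grasp_force: 30.0
t 10.9 rack mm [-73.8  28.8  14.6] F [ 0.1 -0.8 -2. ] op 0.678 g 30.0
```

```bash
python3 steer.py '0 0 0.001 0 0 0 0.5;0 0 0.0025 0 0 0 0.5;0 0 0.0025 0 0 0 0.5';python3 -c "
from h import *
st()"; python3 steer.py '0 0 0.001 0 0 0 0.5;0 0 0.002 0 0 0 0.5;0 0 0.002 0 0 0 0.5';python3 -c "
from h import *
st()"
```

```text
time_s: 11.2
position: [0.5857, -0.0481, 0.0756]
tcp_rot: [[-0.941, 0.227, -0.25], [0.22, 0.974, 0.058], [0.257, -0.0, -0.966]]
force: [0.5, -0.2, 2.3]
opening: 0.679
grasp_force: 30.0
t 11.2 rack mm [-73.9  28.7  11.9] F [-0.1 -0.1  2.4] op 0.679 g 30.0
time_s: 11.5
position: [0.5858, -0.0481, 0.0755]
tcp_rot: [[-0.941, 0.227, -0.249], [0.22, 0.974, 0.058], [0.256, -0.0, -0.967]]
force: [-0.6, 0.3, 10.9]
opening: 0.682
grasp_force: 30.0
t 11.5 rack mm [-73.9  28.7  11.9] F [-3.5  0.1 10.4] op 0.682 g 30.0
```

```bash
python3 steer.py '0 0 -0.002 0 0 0 0.8;0 0 -0.002 0 0 0 0.8;0 0 -0.002 0 0 0 0.8;0 0 -0.01 0 0 0 0.8;0 0 -0.04 0 0 0 0.8;0.03 0 -0.06 0 0 0 0.6;0.068 0 -0.06 0 0 0 0.4;0.068 0 -0.06 0 0 0 0.4;0.068 0 -0.04 0 0 0 0.4;0.068 0 -0.015 0 0 0 0.4;0.068 0 -0.003 0 0 0 0.4;0.068 0 -0.003 0 0 0 0.4;0.068 0 -0.003 0 0 0 0.4'; python3 -c "
from h import *
st()"
```

```text
time_s: 12.8
position: [0.5224, -0.0333, 0.0935]
tcp_rot: [[-0.941, 0.227, -0.251], [0.219, 0.974, 0.058], [0.257, -0.0, -0.966]]
force: [-0.6, 0.5, -0.4]
opening: 0.404
grasp_force: 0.0
t 12.8 rack mm [-141.5   28.8   12.6] F [-0.6  0.3 -0.6] op 0.404 g 0.0
```

```bash
python3 steer.py '-0.006 0 0 0 0 0 0.4;-0.012 0 0 0 0 0 0.4;-0.016 0 0 0 0 0 0.4;-0.02 0 0 0 0 0 0.4;-0.024 0 0 0 0 0 0.4;-0.028 0 0 0 0 0 0.4;-0.032 0 0 0 0 0 0.4;-0.034 0 0 0 0 0 0.4;-0.036 0 0 0 0 0 0.4;-0.036 0 0 0 0 0 0.4'; python3 -c "
from h import *
st()"; python3 steer.py '-0.002 0 0 0 0 0 0.4;-0.003 0 0 0 0 0 0.4;-0.003 0 0 0 0 0 0.4';python3 -c "
from h import *
st()"
```

```text
time_s: 13.8
position: [0.5509, -0.0398, 0.0852]
tcp_rot: [[-0.938, 0.226, -0.262], [0.218, 0.974, 0.061], [0.269, -0.0, -0.963]]
force: [-8.2, 1.2, 9.5]
opening: 0.394
grasp_force: 5.2
t 13.8 rack mm [-111.1   28.9   12. ] F [-10.4  -0.7   7.1] op 0.394 g 5.2
time_s: 14.1
position: [0.551, -0.0398, 0.0851]
tcp_rot: [[-0.936, 0.226, -0.268], [0.218, 0.974, 0.062], [0.275, -0.001, -0.961]]
force: [-12.7, 2.2, 15.4]
opening: 0.398
grasp_force: 7.8
t 14.1 rack mm [-110.9   29.    12. ] F [-16.4  -0.7  11.6] op 0.398 g 7.8
```

```bash
python3 steer.py '0.03 0 0 0 0 0 0.4;0.05 0 -0.03 0 0 0 0.4;0.05 0 -0.07 0 0 0 0.6;0.02 0 -0.11 0 0 0 1;0 0 -0.12 0 0 0 1;0 0 -0.12 0 0 0 1;0 0 -0.12 0 0 0 1;0 0 -0.12 0 0 0 1'; python3 - <<'E'
from h import *
st();c=cam("wrist");cv2.imwrite("pics/w6.png",c["img"]);T=np.load("rack1.npy")
g=cv2.cvtColor(c["img"],cv2.COLOR_BGR2GRAY).astype(np.float32)
def edge(y0,x0,x1,axis,z):
    X=np.arange(x0,x1,.0005);P=(np.c_[X,0*X+y0,0*X+z] if axis==0 else np.c_[0*X+y0,X,0*X+z])@T[:3,:3].T+T[:3,3];q=proj(c,P).astype(np.float32)
    v=cv2.remap(g,q[:,0],q[:,1],1).ravel();d=np.diff(cv2.GaussianBlur(v[:,None],(1,5),0).ravel());i=np.argmax(np.abs(d));print(axis,y0,X[i]*1000,d[i])
for y in(.012,.02,.04,.048): edge(y,-.115,-.085,0,.016);edge(y,-.135,-.105,0,.008)
for x in(-.09,-.07): edge(x,-.015,.015,1,.016);edge(x,.045,.075,1,.016)
R=np.c_[[.247,.969,0],[.969,-.247,0],[0,0,-1.]]
print(step(R,[.3688,.2913,.14]), bot.read_state()["position"])
E
```

```text
time_s: 14.9
position: [0.5867, -0.048, 0.1982]
tcp_rot: [[-0.94, 0.227, -0.255], [0.219, 0.974, 0.059], [0.261, -0.0, -0.965]]
force: [-0.0, 0.0, 0.5]
opening: 0.863
grasp_force: 0.0
t 14.9 rack mm [-104.6   29.   130.7] F [-0.2  0.   0.5] op 0.863 g 0.0
0 0.012 -99.99999999999999 14.596924
0 0.012 -120.0 12.950195
0 0.02 -102.5 -15.692932
0 0.02 -120.5 12.858826
0 0.04 -102.5 -15.877686
0 0.04 -120.5 12.867554
0 0.048 -110.0 17.92688
0 0.048 -107.99999999999999 15.336975
1 -0.09 10.500000000000023 19.085693
1 -0.09 52.50000000000001 20.059448
1 -0.07 -0.49999999999998657 9.040405
1 -0.07 58.50000000000001 -8.469849
[  0.2639   0.2811   0.1318 -12.057  -11.8033  90.606 ] [ 0.58665871 -0.04801895  0.19828425]
```

```bash
python3 steer.py '0.264 0.281 0.132 -12.06 -11.8 90.6 1;0.264 0.281 0.132 -12.06 -11.8 90.6 1;0.264 0.281 0.132 -12.06 -11.8 90.6 1;0.264 0.281 0.132 -12.06 -11.8 90.6 1;0.264 0.281 0.132 -12.06 -11.8 90.6 1;0.264 0.281 0.132 -12.06 -11.8 90.6 1;0.264 0.281 0.132 -12.06 -11.8 90.6 1;0.264 0.281 0.132 -12.06 -11.8 90.6 1;0.264 0.281 0.132 -12.06 -11.8 90.6 1;0.264 0.281 0.132 -12.06 -11.8 90.6 1;0.264 0.281 0.132 -12.06 -11.8 90.6 1;0.264 0.281 0.132 -12.06 -11.8 90.6 1;0.264 0.281 0.132 -12.06 -11.8 90.6 1;0.264 0.281 0.132 -12.06 -11.8 90.6 1'; python3 - <<'E'
from h import *
c=cam("wrist");bench(c,"w7");im=c["img"];cv2.imwrite("pics/w7c.png",cv2.resize(im[100:360,150:420],None,fx=2,fy=2))
s=bot.read_state();print(s["position"],s["joint_positions"])
E
```

```text
time_s: 16.35
position: [0.3699, 0.2904, 0.1396]
tcp_rot: [[0.246, 0.969, 0.003], [0.969, -0.246, -0.001], [-0.001, 0.003, -1.0]]
force: [0.3, 0.3, -0.0]
opening: 1.002
grasp_force: 0.0
(245, 156, 69, 84) ((368.61517333984375, 291.35577392578125), (79.18045043945312, 60.53646469116211), 75.69706726074219)
[0.37019133 0.29035099 0.13966207] [ 24.54719267  26.14557909 108.63827989  -0.18121798  45.10139122
  38.95766419]
```

View pics/w7c.png

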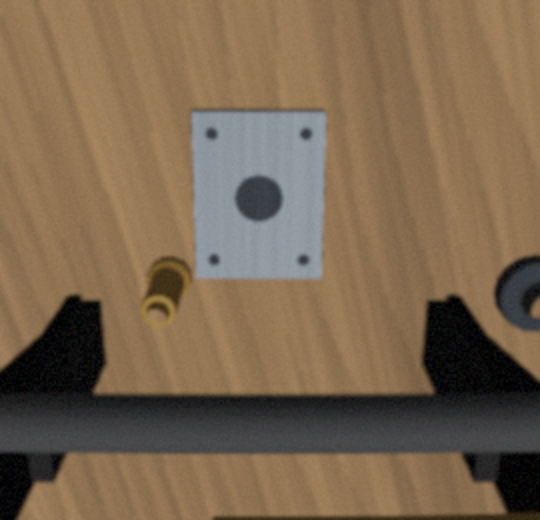

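standoff_b's base is at zoomed (170,270), next to the plate's lower-left corner, and the gear is well clear at the right edge. I'll grasp 10 mm toward the far side from the standoff.

```bash
python3 steer.py '0.0106 -0.0018 0.04 0 0 0 1;0.0106 -0.0018 0.08 0 0 0 1;0.0106 -0.0018 0.11 0 0 0 1;0.0106 -0.0018 0.128 0 0 0 1;0.0106 -0.0018 0.136 0 0 0 1;0.0106 -0.0018 0.136 0 0 0 1'; python3 -c "
from h import *;s=bot.read_state();print(s['position'],s['force'])"; python3 steer.py '0 0 0 0 0 0 0.5;0 0 0 0 0 0 0.5;0 0 0 0 0 0 0.5;0 0 0 0 0 0 0.5;0 0 0 0 0 0 0.5;0 0 0 0 0 0 0.5;0 0 0 0 0 0 0.5';python3 -c "
from h import *
T=np.load('rack1.npy');R=np.c_[-T[:3,0],T[:3,1],-T[:3,2]]
for p in([-.06,.029,.12],): print(step(R,T[:3,3]+T[:3,:3]@p))"
```

```text
time_s: 17.0
position: [0.3717, 0.3008, 0.003]
tcp_rot: [[0.247, 0.969, 0.002], [0.969, -0.247, -0.002], [-0.001, 0.002, -1.0]]
force: [0.6, -0.3, 0.2]
opening: 0.997
grasp_force: 0.0
[0.37167315 0.30076102 0.00298197] [ 0.58443047 -0.26303753  0.15230249]
time_s: 17.7
position: [0.3723, 0.3014, 0.0044]
tcp_rot: [[0.247, 0.969, 0.004], [0.969, -0.247, -0.0], [0.001, 0.004, -1.0]]
force: [0.1, -0.2, 7.0]
opening: 0.68
grasp_force: 30.0
[ -0.2848   0.3352  -0.1706  12.0757  11.7815 -90.5976]
```

```bash
python3 steer.py '0 0 -0.04 0 0 0 0.5;0 0 -0.08 0 0 0 0.5;0 0 -0.12 0 0 0 0.5;0 0 -0.16 0 0 0 0.5;-0.285 0.335 -0.171 12.08 11.78 -90.6 0.5;-0.285 0.335 -0.171 12.08 11.78 -90.6 0.5;-0.285 0.335 -0.171 12.08 11.78 -90.6 0.5;-0.285 0.335 -0.171 12.08 11.78 -90.6 0.5;-0.285 0.335 -0.171 12.08 11.78 -90.6 0.5;-0.285 0.335 -0.171 12.08 11.78 -90.6 0.5;-0.285 0.335 -0.171 12.08 11.78 -90.6 0.5;-0.285 0.335 -0.171 12.08 11.78 -90.6 0.5;-0.285 0.335 -0.171 12.08 11.78 -90.6 0.5;-0.285 0.335 -0.171 12.08 11.78 -90.6 0.5;-0.285 0.335 -0.171 12.08 11.78 -90.6 0.5;-0.285 0.335 -0.171 12.08 11.78 -90.6 0.5;-0.285 0.335 -0.171 12.08 11.78 -90.6 0.5'; python3 -c "
from h import *
st()
T=np.load('rack1.npy');R=np.c_[-T[:3,0],T[:3,1],-T[:3,2]]
for p in([-.06,.029,.024],): print(step(R,T[:3,3]+T[:3,:3]@p))
c=cam('wrist');cv2.imwrite('pics/w8.png',c['img'])"
```

```text
time_s: 19.4
position: [0.6255, -0.0576, 0.175]
tcp_rot: [[-0.94, 0.227, -0.253], [0.22, 0.974, 0.058], [0.259, -0.001, -0.966]]
force: [-0.5, 0.1, 0.2]
opening: 0.677
grasp_force: 30.0
t 19.4 rack mm [-59.9  28.5 118.5] F [-0.6 -0.   0.1] op 0.677 g 30.0
[-1.000e-04  5.000e-04  9.450e-02 -2.500e-02 -1.261e-01 -3.920e-02]
```

View pics/w8.png

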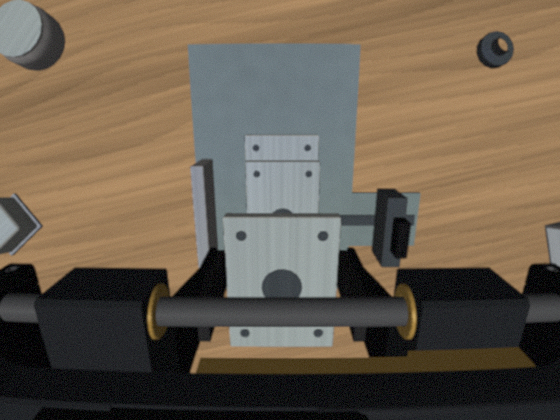

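The short plate is held square (rear edge at row 214), and the mid and long plates are stacked and aligned below it. I'll lower it.

```bash
python3 steer.py '0 0.0005 0.04 0 0 0 0.5;0 0.0005 0.07 0 0 0 0.5;0 0.0005 0.085 0 0 0 0.5;0 0.0005 0.094 0 0 0 0.5;0 0.0005 0.096 0 0 0 0.5;0 0.0005 0.096 0 0 0 0.5'; python3 -c "
from h import *
st()"; python3 steer.py '0 0 0.001 0 0 0 0.5;0 0 0.002 0 0 0 0.5;0 0 0.003 0 0 0 0.5;0 0 0.003 0 0 0 0.5';python3 -c "
from h import *
st()"
```

```text
time_s: 20.05
position: [0.6021, -0.0515, 0.0838]
tcp_rot: [[-0.941, 0.227, -0.25], [0.22, 0.974, 0.058], [0.257, -0.001, -0.966]]
force: [0.4, 0.1, -1.2]
opening: 0.682
grasp_force: 30.0
t 20.05 rack mm [-59.9  29.1  24.2] F [ 0.7  0.2 -1. ] op 0.682 g 30.0
time_s: 20.45
position: [0.601, -0.0513, 0.0806]
tcp_rot: [[-0.941, 0.227, -0.251], [0.22, 0.974, 0.058], [0.257, -0.001, -0.966]]
force: [0.5, 0.5, -1.0]
opening: 0.677
grasp_force: 30.0
t 20.45 rack mm [-60.2  29.   20.9] F [ 0.7  0.6 -0.9] op 0.677 g 30.0
```

```bash
python3 steer.py '0 0 0.001 0 0 0 0.5;0 0 0.002 0 0 0 0.5;0 0 0.002 0 0 0 0.5';python3 -c "
from h import *
st()"
```

```text
time_s: 20.75
position: [0.601, -0.0513, 0.0802]
tcp_rot: [[-0.941, 0.227, -0.25], [0.22, 0.974, 0.058], [0.257, -0.001, -0.967]]
force: [-0.7, -0.7, 6.4]
opening: 0.679
grasp_force: 30.0
t 20.75 rack mm [-60.1  29.1  20.5] F [-2.1 -0.9  6. ] op 0.679 g 30.0
```

```bash
python3 steer.py '0 0 -0.002 0 0 0 0.8;0 0 -0.002 0 0 0 0.8;0 0 -0.002 0 0 0 0.8;0 0 -0.01 0 0 0 0.8;0 0 -0.04 0 0 0 0.8;0.03 0 -0.06 0 0 0 0.6;0.058 0 -0.06 0 0 0 0.4;0.058 0 -0.06 0 0 0 0.4;0.058 0 -0.04 0 0 0 0.4;0.058 0 -0.015 0 0 0 0.4;0.058 0 -0.002 0 0 0 0.4;0.058 0 -0.002 0 0 0 0.4;0.058 0 -0.002 0 0 0 0.4'; python3 -c "
from h import *
st()"
```

```text
time_s: 22.05
position: [0.547, -0.0388, 0.0954]
tcp_rot: [[-0.941, 0.227, -0.251], [0.219, 0.974, 0.058], [0.257, -0.001, -0.966]]
force: [0.3, 0.2, 0.1]
opening: 0.408
grasp_force: 0.0
t 22.05 rack mm [-117.5   29.    20.9] F [0.2 0.2 0.2] op 0.408 g 0.0
```

Final contact is expected at TCP x ≈ -91.

```bash
python3 steer.py '-0.006 0 0 0 0 0 0.4;-0.012 0 0 0 0 0 0.4;-0.016 0 0 0 0 0 0.4;-0.02 0 0 0 0 0 0.4;-0.024 0 0 0 0 0 0.4;-0.028 0 0 0 0 0 0.4;-0.031 0 0 0 0 0 0.4;-0.033 0 0 0 0 0 0.4;-0.033 0 0 0 0 0 0.4'; python3 -c "
from h import *
st()"; python3 steer.py '-0.002 0 0 0 0 0 0.4;-0.003 0 0 0 0 0 0.4;-0.003 0 0 0 0 0 0.4';python3 -c "
from h import *
st()"
```

```text
time_s: 22.95
position: [0.5719, -0.0444, 0.0881]
tcp_rot: [[-0.937, 0.226, -0.265], [0.218, 0.974, 0.061], [0.271, -0.001, -0.962]]
force: [-8.8, 0.9, 10.6]
opening: 0.401
grasp_force: 6.0
t 22.95 rack mm [-91.   29.2  20.4] F [-11.2  -1.1   8. ] op 0.401 g 6.0
time_s: 23.25
position: [0.572, -0.0445, 0.088]
tcp_rot: [[-0.936, 0.226, -0.27], [0.218, 0.974, 0.062], [0.277, -0.001, -0.961]]
force: [-12.6, 1.5, 17.0]
opening: 0.397
grasp_force: 8.6
t 23.25 rack mm [-90.8  29.2  20.3] F [-16.5  -1.4  13.2] op 0.397 g 8.6
```

```bash
python3 steer.py '0.02 0 0 0 0 0 0.4;0.04 0 -0.02 0 0 0 0.4;0.04 0 -0.06 0 0 0 0.2;0.02 0 -0.09 0 0 0 0;0 0 -0.09 0 0 0 0;0 0 -0.09 0 0 0 0;0 0 -0.09 0 0 0 0'; python3 -c "
from h import *
st()
T=np.load('rack1.npy');R=np.c_[-T[:3,0],T[:3,1],-T[:3,2]]
for p in([-.045,.165,.11],[-.045,.165,.015]): print(step(R,T[:3,3]+T[:3,:3]@p))
c=cam('wrist');cv2.imwrite('pics/w9.png',c['img'])"
```

```text
time_s: 23.95
position: [0.602, -0.0515, 0.1724]
tcp_rot: [[-0.94, 0.227, -0.253], [0.219, 0.974, 0.058], [0.26, -0.001, -0.966]]
force: [-1.3, 0.4, -0.3]
opening: 0.046
grasp_force: 0.0
t 23.95 rack mm [-82.8  29.1 109.8] F [-1.2  0.1 -0.6] op 0.046 g 0.0
[-0.0377  0.1359 -0.0004 -0.0324 -0.164  -0.0133]
[-0.038   0.1359  0.0946 -0.0324 -0.164  -0.0133]
```

View pics/w9.png

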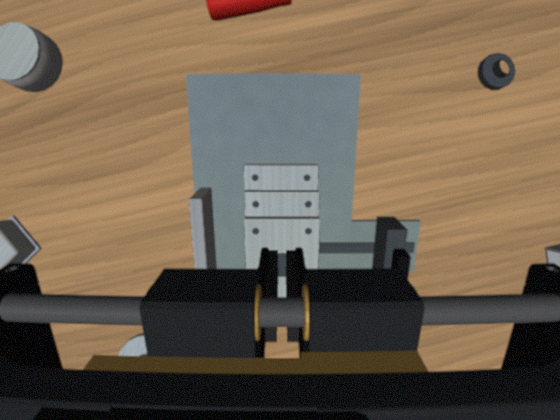

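The three plates sit as an even staircase, with rear edges at rows 165, 191 and 218, all square. Next is the jaw.

```bash
python3 steer.py '-0.0377 0.136 0 0 0 0 0;-0.0377 0.136 0 0 0 0 0;-0.0377 0.136 0 0 0 0 0;-0.0377 0.136 0 0 0 0 0;-0.0377 0.136 0.04 0 0 0 0;-0.0377 0.136 0.075 0 0 0 0;-0.0377 0.136 0.09 0 0 0 0;-0.0377 0.136 0.0945 0 0 0 0;-0.0377 0.136 0.0945 0 0 0 0'; python3 -c "
from h import *
st()"; python3 steer.py '0 -0.005 0 0 0 0 0;0 -0.01 0 0 0 0 0;0 -0.015 0 0 0 0 0;0 -0.02 0 0 0 0 0;0 -0.025 0 0 0 0 0;0 -0.03 0 0 0 0 0;0 -0.035 0 0 0 0 0;0 -0.04 0 0 0 0 0;0 -0.04 0 0 0 0 0'; python3 -c "
from h import *
st()"
```

```text
time_s: 24.9
position: [0.6442, 0.0776, 0.0713]
tcp_rot: [[-0.94, 0.227, -0.254], [0.22, 0.974, 0.058], [0.26, -0.001, -0.966]]
force: [0.8, 0.4, 0.7]
opening: 0.007
grasp_force: 0.0
t 24.9 rack mm [-45.4 164.4  15.2] F [0.4 0.6 0.9] op 0.007 g 0.0
time_s: 25.8
position: [0.6366, 0.0395, 0.0722]
tcp_rot: [[-0.941, 0.228, -0.25], [0.22, 0.974, 0.059], [0.257, 0.001, -0.966]]
force: [1.1, 3.1, 1.1]
opening: 0.002
grasp_force: 1.8
t 25.8 rack mm [-44.4 125.6  16.4] F [0.1 3.2 1.1] op 0.002 g 1.8
```

```bash
python3 steer.py '0 -0.005 0 0 0 0 0;0 -0.01 0 0 0 0 0;0 -0.015 0 0 0 0 0;0 -0.02 0 0 0 0 0;0 -0.025 0 0 0 0 0;0 -0.03 0 0 0 0 0;0 -0.034 0 0 0 0 0;0 -0.038 0 0 0 0 0;0 -0.042 0 0 0 0 0;0 -0.046 0 0 0 0 0;0 -0.05 0 0 0 0 0;0 -0.05 0 0 0 0 0'; python3 -c "
from h import *
st()"; python3 steer.py '0 -0.003 0 0 0 0 0;0 -0.006 0 0 0 0 0;0 -0.009 0 0 0 0 0;0 -0.009 0 0 0 0 0'; python3 -c "
from h import *
st()"
```

```text
time_s: 27.0
position: [0.6254, -0.0085, 0.0722]
tcp_rot: [[-0.941, 0.228, -0.25], [0.219, 0.974, 0.06], [0.257, 0.002, -0.966]]
force: [0.7, 5.9, 2.0]
opening: 0.005
grasp_force: 2.9
t 27.0 rack mm [-44.5  76.3  16.3] F [-1.2  5.9  1.8] op 0.005 g 2.9
time_s: 27.4
position: [0.6234, -0.017, 0.0723]
tcp_rot: [[-0.941, 0.227, -0.25], [0.219, 0.974, 0.06], [0.257, 0.002, -0.966]]
force: [2.1, 6.2, 0.8]
opening: 0.006
grasp_force: 3.1
t 27.4 rack mm [-44.5  67.6  16.4] F [0.4 6.5 0.9] op 0.006 g 3.1
```

```bash
python3 steer.py '0 -0.003 0 0 0 0 0;0 -0.006 0 0 0 0 0;0 -0.006 0 0 0 0 0'; python3 -c "
from h import *
st()"; python3 steer.py '0 -0.002 0 0 0 0 0;0 -0.004 0 0 0 0 0;0 -0.004 0 0 0 0 0'; python3 -c "
from h import *
st()"
```

```text
time_s: 27.7
position: [0.622, -0.0228, 0.0722]
tcp_rot: [[-0.941, 0.227, -0.25], [0.219, 0.974, 0.06], [0.257, 0.002, -0.966]]
force: [2.3, 6.6, 2.4]
opening: 0.008
grasp_force: 3.1
t 27.7 rack mm [-44.5  61.6  16.4] F [0.1 6.9 2.5] op 0.008 g 3.1
time_s: 28.0
position: [0.6212, -0.0265, 0.0723]
tcp_rot: [[-0.941, 0.227, -0.25], [0.219, 0.974, 0.06], [0.257, 0.002, -0.966]]
force: [1.3, 6.3, 0.9]
opening: 0.004
grasp_force: 3.3
t 28.0 rack mm [-44.5  57.8  16.4] F [-0.4  6.4  0.8] op 0.004 g 3.3
```

```bash
python3 steer.py '0 -0.002 0 0 0 0 0;0 -0.003 0 0 0 0 0;0 -0.003 0 0 0 0 0'; python3 -c "
from h import *
st()"; python3 steer.py '0 -0.002 0 0 0 0 0;0 -0.003 0 0 0 0 0;0 -0.003 0 0 0 0 0'; python3 -c "
from h import *
st()"
```

```text
time_s: 28.3
position: [0.6208, -0.0278, 0.0723]
tcp_rot: [[-0.941, 0.228, -0.249], [0.219, 0.974, 0.063], [0.257, 0.005, -0.966]]
force: [2.5, 10.5, 2.0]
opening: 0.005
grasp_force: 5.2
t 28.3 rack mm [-44.5  56.5  16.4] F [-0.5 10.8  1.9] op 0.005 g 5.2
time_s: 28.6
position: [0.6209, -0.0279, 0.0723]
tcp_rot: [[-0.941, 0.229, -0.247], [0.219, 0.973, 0.068], [0.256, 0.01, -0.967]]
force: [4.9, 15.3, 1.3]
opening: 0.007
grasp_force: 8.5
t 28.6 rack mm [-44.5  56.4  16.5] F [ 0.9 16.   1.6] op 0.007 g 8.5
```

```bash
python3 steer.py '0 -0.002 0 0 0 0 0;0 -0.002 0 0 0 0 0;0 -0.002 0 0 0 0 0'; python3 -c "
from h import *
st()"; python3 steer.py '0 0.03 0 0 0 0 0;0 0.04 -0.03 0 0 0 0;0 0.04 -0.08 0 0 0 0;0.03 0.01 -0.095 0 0 0 0;0.04 -0.03 -0.095 0 0 0 0;0.04 -0.03 -0.095 0 0 0 0;0.04 -0.03 -0.095 0 0 0 0;0.04 -0.03 -0.095 0 0 0 0'; python3 - <<'E'
from h import *
st();c=cam("wrist");cv2.imwrite("pics/w10.png",c["img"]);T=np.load("rack1.npy")
g=cv2.cvtColor(c["img"],cv2.COLOR_BGR2GRAY).astype(np.float32)
def edge(y0,x0,x1,axis,z):
    X=np.arange(x0,x1,.0005);P=(np.c_[X,0*X+y0,0*X+z] if axis==0 else np.c_[0*X+y0,X,0*X+z])@T[:3,:3].T+T[:3,3];q=proj(c,P).astype(np.float32)
    v=cv2.remap(g,q[:,0],q[:,1],1).ravel();d=np.diff(cv2.GaussianBlur(v[:,None],(1,5),0).ravel());i=np.argmax(np.abs(d));print(axis,y0,"%.1f %.0f"%(X[i]*1000,d[i]),end="; ")
for z,x in((.008,-.12),(.016,-.1),(.024,-.08)):
    for y in(-.022,-.01,.01,.022): edge(y,x-.008,x+.008,0,z)
    print()
    for xx in(x+.004,x+.008): edge(xx,.022,.045,1,z)
    print()
edge(-.065,.036,.06,1,.034);edge(-.06,.036,.06,1,.034)
E
```

```text
time_s: 28.9
position: [0.6209, -0.0279, 0.0724]
tcp_rot: [[-0.942, 0.23, -0.246], [0.219, 0.973, 0.071], [0.256, 0.013, -0.967]]
force: [6.0, 20.2, 1.5]
opening: 0.006
grasp_force: 10.6
t 28.9 rack mm [-44.5  56.4  16.5] F [ 0.8 21.1  1.8] op 0.006 g 10.6
time_s: 29.7
position: [0.5982, -0.0618, 0.1737]
tcp_rot: [[-0.941, 0.227, -0.252], [0.219, 0.974, 0.058], [0.259, -0.001, -0.966]]
force: [-0.2, -0.8, 0.8]
opening: 0.004
grasp_force: 0.0
t 29.7 rack mm [-84.5  18.2 110.7] F [-0.2 -0.8  0.7] op 0.004 g 0.0
0 -0.022 -120.0 16; 0 -0.01 -120.0 17; 0 0.01 -120.0 15; 0 0.022 -120.0 16; 
1 -0.11599999999999999 29.5 -11; 1 -0.11199999999999999 29.5 -10; 
0 -0.022 -100.0 16; 0 -0.01 -100.0 15; 0 0.01 -102.0 -17; 0 0.022 -100.0 16; 
1 -0.096 29.0 -10; 1 -0.092 23.0 13; 
0 -0.022 -82.5 -19; 0 -0.01 -80.5 17; 0 0.01 -80.5 18; 0 0.022 -80.5 16; 
1 -0.076 29.5 -28; 1 -0.07200000000000001 29.5 -28; 
1 -0.065 46.0 10; 1 -0.06 46.5 2;
```

All three rear edges are within 0.5 mm of nominal, the sides are at y ≈ 29.5 mm, and the jaw's outer face is at 46 mm, which means it is shut. Handing in.

```bash
python3 -c "
from rig import bot
print(bot.hand_in())"
```

```text
the job is handed in; nothing more can be done
None
```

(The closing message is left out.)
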